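# Register a cover in the drill jig and knock the locating pin home

### The job

Fix the cover in the drill jig for its next hole: push the loose cover fully home against both of the jig's fence rails, which brings its drilled corner hole under the locating pin. Then take the mallet and knock the pin down with brisk blows until its head sits on its bush, the cover staying tight against both rails and the fingers never touching the pin. Finally stand the mallet back on the rubber mat, upright on a striking face, and let go; leave the things lying around where they are.

Things in the scene. Friction and masses are not known exactly. Their poses are not given: they have to be found in the camera images.
- jig: Fixed drill jig: flat base plate 190 x 190 x 16 mm with a ground steel top. Origin at the centre of its underside, on the bench; x and y along its edges, z up. Two steel fence rails stand on it along its +x (far) and +y (left) edges; two dark bush plates overhang it from the far rail. Its -x and -y sides are open.
- corner (a point): Inner corner of the two fence rails at base-top level (jig x 70, y 70, z 16 mm). Rails are 22 mm wide and 17 mm high: the far one's stop face is the plane jig x = 70 mm, over the whole width; the side one's is jig y = 70 mm, from x = -70 to +70 mm.
- home (a point): Where the cover's origin is when it is fully home against both rails (jig x 20, y 20, z 16 mm); its edges are then parallel to the jig's.
- pin_bush (a point): Top centre of the locating pin's bush collar (jig x 55, y 55, z 50 mm), 22 mm across, on the corner bush plate, which covers jig x and y from 42 to 92 mm, z 33 to 46 mm. The cover slides beneath it.
- drill_bush (a point): Top centre of the empty drill bush collar (jig x 55, y -15, z 50 mm) on the other bush plate, which covers jig x 44 to 92 mm, y -33 to +3 mm, z 33 to 46 mm. Not used here; the cover's flange slides beneath it.
- pin: Upright steel locating pin, moves only up and down (22 mm). Origin at its tip, z up. Shank 9 mm thick, tip tapered, slit so that it springs against its bush and stays where it is left; it takes about 12 N to move. The tip starts 2 to 6 mm above the flange and enters the cover's hole only if the cover is home. Drive it by blows (0.04 m/s or faster), not by slow pressing.
- pin_top (a point): Centre of the top of the pin's head, the spot to strike, 46 mm above the pin's origin. The head is a steel disc 20 mm across and 8 mm high. This point starts 76 to 80 mm above the bench; with the pin home, its head on the bush collar, it is 58 mm above the bench.
- cover: Loose aluminium cover, 0.3 to 0.5 kg, flat on the jig's base: square flange 100 x 100 x 12 mm, boss in the middle 36 mm across and 14 mm higher. Origin at the centre of the underside, x, y along the edges, z up. One 13 mm hole through its corner at x 35, y 35 mm. Starts 15 to 40 mm short of each rail, turned up to 0.2 rad, that corner towards the pin; slides easily (1 to 2 N).
- mallet: Soft-faced mallet, 0.47 kg, standing on one face on the mat. Round upright head 70 mm high, 42 mm across, a white 38 mm face at each end. Origin at the centre of the lower face, z up the head's axis; the level handle leaves along -x. Centre of mass about 11 mm from the head's axis, handle side.
- mallet_handle (a point): Middle of the mallet's straight wooden handle: 20 mm wide, 26 mm high, flat-sided, along the mallet's -x from 20 to 170 mm from the head's axis, its centre line 35 mm above the lower face. Grip it firmly, close to the head, so that the head does not turn in the fingers.
- mat: Fixed black rubber mat, 260 (x) x 200 (y) x 4 mm, lying on the bench; origin at the centre of its underside.
- wrench: Loose steel wrench, 170 mm long, lying on the mat beside the mallet: leave it.
- oil: Loose white bottle, 56 mm across and 150 mm high, with a grey cap, towards the back of the bench: leave it.
- ring_flange: Loose steel ring, 110 mm across and 16 mm high, towards the back of the bench: leave it.
- done_cover: Loose finished cover, same shape but with four corner holes, lying on the bench to the left of the jig: leave it.
- chuck_key: Loose T-shaped steel drill chuck key, 84 mm long, lying flat on the bench near the robot: leave it.
Things that resemble listed ones, but are neither listed nor needed, are in the scene too. Leave any pink look-alike of the mallet alone.

How it is judged (in metres and radians):
On the way, in this order (a step that is already met when the one before it is completed fails the run):
1. the cover is pushed home against both rails (each within 2.5 mm, square within 0.03 rad) (x of cover in the frame of jig above 0.0175 m and y of cover in the frame of jig above 0.0175 m and angle between the x axis of cover and the x axis of jig, either way round below 0.03 rad), for 0.2 s.
2. a blow of the mallet drives the pin down (faster than 0.04 m/s) (contact force between mallet and pin above 1 N and linear speed of pin above 0.04 m/s).
At the end, for the whole second after the job is handed in: The pin is home (within 1.5 mm), the cover is against both rails (within 2.5 mm, square within 0.03 rad), and the mallet stands still and upright (within 0.12 rad) on a striking face on the rubber mat (all of step 1 and z of pin_top in the frame of jig below 0.0595 m and x of mallet in the frame of mat between -0.13 and 0.13 m and y of mallet in the frame of mat between -0.1 and 0.1 m and (z of mallet in the frame of mat between 0 and 0.01 m or z of mallet in the frame of mat between 0.068 and 0.08 m) and (angle between mallet's own z axis and vertical below 0.12 rad or angle between mallet's own z axis and vertical above 3.02 rad) and linear speed of each of mallet, cover below 0.02 m/s); the robot touches nothing.
It fails at once if the fingers touch the pin (contact force between the fingers and pin above 1 N).
It fails at once if one of the things lying around is displaced by more than 30 mm (distance of any of wrench, oil, ring_flange, done_cover, chuck_key from where it was at the start of the episode above 0.03 m).
It also fails if it takes over 72 s, if anything falls off the work surface, if the arm or the gripper's body presses on something with over 40 N, if the wrist force passes 120 N, or if a joint passes its speed limit or range.

### The arm

A 6-joint arm with a two-finger parallel gripper is mounted at the origin on the work surface. World frame = base frame: x ahead of the robot, y to its left, z up, the work surface at z = 0. Lengths are in m, angles in degrees, forces in N, time in s.
With the tool pointing down it reaches from about 0.275 to 0.775 m from the base axis. Payload 14.6 kg.
Tool frame: the origin (TCP) lies at the very end of the fingers, on their centre line; the grasp point (between the pads) lies 19 mm behind it; z points along the fingers, y is the line along which they close (so a half turn about z gives the same grasp; the last joint's range is limited). The gripper opens to 85 mm and grips with 20 to 120 N. Pads are 22 mm wide; open, the fingers measure 114 mm over their backs; the gripper's body (76 mm by 85 mm) begins 54 mm behind the grasp point. The pads swing forward as they close: fully open they stand 13 mm farther back than shut.
Start: joints at [61.518, 15.075, -2.767, 72.158, 0, 81.102], TCP at [0.176, 0.495, 0.201] pointing down, gripper open.
Joint ranges: [-151.79, 151.79], [-50.71, 97.33], [-67.44, 78.34], [-121.81, 120.89], [-77.56, 73.72], [-180, 180]. Speed limits (degrees/s): [108.29, 108.29, 147.25, 159.86, 180, 180].

### API

Orientations are given as [roll, pitch, yaw] about the fixed x, y, z axes, in that order (R = Rz(yaw) Ry(pitch) Rx(roll)).
In Python, from rig import bot, vision gives the robot as it stands. The module is installed in compiled form; this text tells all that it offers.
- The arm moves only by the tool arm_command, never from a script. Its argument "moves" is a list of rows, each a list of 5 numbers: the shift along the tool's x, y, z in mm, then the turn about the tool's z in rad, then the finger opening in mm, from 0 to 85.4. In form: [[dx, dy, dz, roll, jaw], ...]. A call has 1 to 10 rows; each row is the pose to reach, as a shift and turn from the pose commanded when the call began, along the tool's axes at that moment; what a row does not reach only later rows make up. A row lasts 1/10 s, in which the tool goes at most 50 mm and 8.59 degrees, less where a joint would pass 70% of its speed; a pose out of reach is approached as far as the arm can. A call with a gripper value outside its range is refused whole. The fingers move at their own pace and stop on an object; "newtons" is the grip in N (left out, the last holds). Time passes only in rows, so rows that repeat a pose let the fingers close. It gives the time, the measured TCP pose, the force, the opening and the grip force at its end, in the units of the state.
- bot.get_state(): the state, without advancing time (a new reading comes with each control period).
- vision.capture(name): name is "side" or "top" or "wrist"; returns the picture (420x560x3 uint8, red, green, blue); there is no depth.
- vision.camera_model(name): a dict with "intrinsics" (3x3 intrinsics, pixels), "k1" (the pictures are not rectified: a ray, as slopes to the right and down, at radius r is drawn at 1 + k1 r^2 times it, then the intrinsics apply), "view" (4x4, takes a point from world to camera coordinates). Camera axes: x right, y down, z forward; pixel columns grow to the right and rows downward; lengths in m; the calibration is good to about 2 mm. A picture is of the moment at which its call begins: read the wrist's pose just before it. camera_model takes no time and is no camera call; for the wrist camera it gives the pose at the moment of the call.
- bot.job_done(): hands the job in; it is judged then, once.
Trained networks look in the newest picture that a camera, given by its name, has taken for a name from the list of things; names that differ only in an ending like _2 or _b are one class to them, and where a whole thing is asked for, a point or a joint stands for the part that bears it (a point fixed in the world has none). Each returns a list of dicts, best first, with "confidence" (0 to 1); they miss things now and then, are a little off and sometimes report something else, mostly with a low value. They report only what shows in the picture. A call takes as long as a camera call. They do not tell look-alikes from the thing itself.
- vision.look_for(query, camera): "xyz" ([x, y, z] in m, in world coordinates, good to about 4 mm: the middle of the surface that is visible of it).
- vision.outline_of(query, camera): "mask" (420x560 bool, what is visible of it).
- vision.spot_point(query, camera): "xyz" ([x, y, z] in m, in world coordinates, good to about 4 mm: a listed point, or the origin of a listed thing).
The state is a dict: "clock": time; "joint_positions": joint angles; "joint_velocities": joint speeds; "tau": joint torques, N m; "tcp_pos": TCP position; "tcp_rot": TCP orientation; "ft_force": force on the tool from outside, world axes, zero at the start; "ft_torque": the same for the moment, N m; "finger_gap": finger opening in m; "grasp_force": force on a finger pad.
Only numpy, scipy, OpenCV 4.12 (cv2) and the standard library are available. Lean on these libraries where they do the work, as an engineer would, in place of code of your own. Each camera call takes 0.05 s, during which the arm holds its last target. There are 200 camera calls.

## Working session

There is one attempt and no reset: what is moved stays moved. The work goes in short steps, Python scripts to look and compute and a tool call to move; the robot and the scene stay as the last step left them, time stands still between calls to the robot, and variables do not carry over. Pictures are saved under pics/ and viewed, at most 10 in all, crops included, and the job is handed in when it is done.

Besides the shell and the picture viewer there is one more tool, called after "Request:" by a JSON object that holds its "fn" and its "kwargs". arm_command: Moves the arm, as the interface text tells. Its arguments: {"type":"object","properties":{"moves":{"type":"array","items":{"type":"array","items":{"type":"number"}}},"newtons":{"type":"number"}},"required":["moves"]}

```bash
mkdir -p pics; python3 - <<'E'
from rig import bot, vision
import cv2,numpy as np
s=bot.get_state(); print(s['clock'],s['tcp_pos'],s['tcp_rot'],s['finger_gap'])
ims=[]
for c in ('side','top'):
    im=vision.capture(c); cv2.imwrite(f'pics/{c}0.png',im[:,:,::-1])
    for q in ('jig','cover','mallet','mat','corner','home','pin_bush','drill_bush','pin_top','mallet_handle','wrench','chuck_key','oil','ring_flange','done_cover'):
        r=vision.spot_point(q,c)
        print(c,q,[(np.round(d['xyz'],3).tolist(),round(d['confidence'],2)) for d in r[:3]])
for c in('side','top'):
    m=vision.camera_model(c);print(c,m['k1'],np.round(np.linalg.inv(m['view'])[:3],3).tolist())
print(bot.get_state()['clock'])
E
```

```text
0.0 [0.17582377 0.49434425 0.20022728] [-1.79940025e+02 -1.08620701e-02  1.60413691e+02] 0.08529790030877656
side jig [([0.598, 0.105, -0.003], 0.63), ([0.484, -0.236, 0.043], 0.3)]
side cover [([0.59, 0.085, 0.019], 0.75)]
side mallet [([0.373, 0.206, -0.002], 0.77), ([0.58, -0.237, 0.007], 0.71), ([0.287, -0.469, 0.003], 0.7)]
side mat [([0.531, -0.266, -0.001], 0.82)]
side corner [([0.665, 0.18, 0.013], 0.82), ([0.65, 0.164, 0.054], 0.63), ([0.581, -0.234, 0.008], 0.4)]
side home [([0.618, 0.13, 0.013], 0.59)]
side pin_bush [([0.646, 0.167, 0.049], 0.68), ([0.578, -0.233, 0.008], 0.64)]
side drill_bush [([0.657, 0.096, 0.049], 0.85)]
side pin_top [([0.651, 0.164, 0.081], 0.58)]
side mallet_handle [([0.485, -0.234, 0.038], 0.86), ([0.236, -0.395, 0.037], 0.77)]
side wrench [([0.511, -0.333, 0.006], 0.54)]
side chuck_key [([0.4, -0.031, -0.001], 0.69)]
side oil [([0.754, -0.086, -0.002], 0.8)]
side ring_flange [([0.764, -0.237, -0.0], 0.85)]
side done_cover [([0.497, 0.42, 0.001], 0.67)]
top jig [([0.6, 0.104, -0.001], 0.9)]
top cover [([0.59, 0.08, 0.018], 0.71), ([0.649, 0.161, 0.
[... 483 characters left out ...]
llet_handle [([0.48, -0.234, 0.037], 0.81), ([0.336, 0.122, 0.036], 0.78), ([0.234, -0.391, 0.036], 0.6)]
top wrench [([0.511, -0.332, 0.001], 0.82), ([0.668, 0.188, 0.017], 0.26), ([0.397, -0.028, -0.006], 0.21)]
top chuck_key [([0.396, -0.027, -0.004], 0.7), ([0.648, 0.169, 0.05], 0.4)]
top oil [([0.755, -0.088, -0.003], 0.84)]
top ring_flange [([0.76, -0.25, 0.004], 0.73)]
top done_cover [([0.497, 0.419, 0.003], 0.74), ([0.65, 0.167, 0.049], 0.54)]
side -0.09003480178752096 [[0.77, -0.48, 0.42, -0.065], [-0.638, -0.56, 0.529, -0.747], [-0.019, -0.675, -0.737, 1.093]]
top 0.03192305063539707 [[0.013, -0.987, 0.163, 0.314], [-1.0, -0.015, -0.007, -0.025], [0.009, -0.163, -0.987, 1.447]]
1.6
```

View pics/top0.png

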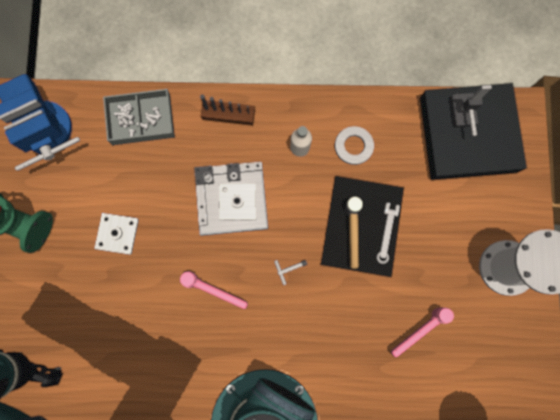

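View pics/side0.png

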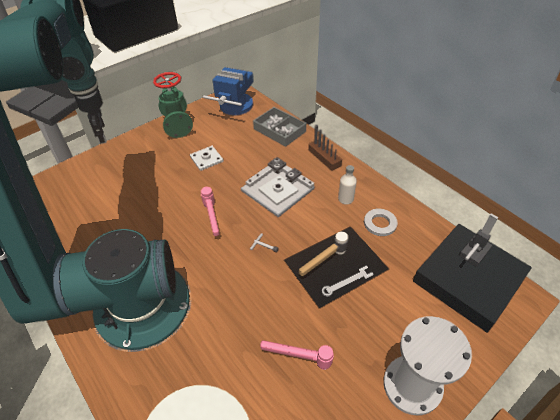

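The real mallet is the white-headed one with the wooden handle, at top (355,205) and side (342,240). Two pink look-alikes, at top (188,280) and (446,317), are to be left alone. The loose cover is in the jig at top (237,201); the finished cover, at top (117,233), stays where it is.

```bash
cat > h.py <<'E'
from rig import bot, vision
import numpy as np, cv2
from scipy.spatial.transform import Rotation as Ro
from scipy.optimize import least_squares
def proj(m,P):
    P=np.atleast_2d(P); c=P@m['view'][:3,:3].T+m['view'][:3,3]
    s=c[:,:2]/c[:,2:]; s=s*(1+m['k1']*(s**2).sum(1,keepdims=True))
    return s@np.array(m['intrinsics'])[:2,:2].T+np.array(m['intrinsics'])[:2,2]
def unproj(m,uv,z):
    K=np.array(m['intrinsics']);d=(np.atleast_2d(uv)-K[:2,2])/[K[0,0],K[1,1]]
    s=d.copy()
    for _ in range(20): s=d/(1+m['k1']*(s**2).sum(1,keepdims=True))
    T=np.linalg.inv(m['view']); r=np.c_[s,np.ones(len(s))]@T[:3,:3].T
    return T[:3,3]+r*((z-T[2,3])/r[:,2])[:,None]
def fit2d(L,W):  # local xy -> world xy
    L,W=np.array(L),np.array(W)
    f=lambda p:(L@np.array([[np.cos(p[2]),np.sin(p[2])],[-np.sin(p[2]),np.cos(p[2])]])+p[:2]-W).ravel()
    r=least_squares(f,[*W.mean(0),0],loss='soft_l1',f_scale=.003);return r.x,f(r.x).reshape(-1,2)
def go(p,yaw):
    "tool-frame move (mm, rad) to world TCP p, yaw deg"
    s=bot.get_state();R=Ro.from_euler('xyz',s['tcp_rot'],degrees=True)
    d=R.inv().apply(np.array(p)-s['tcp_pos'])*1000
    w=(s['tcp_rot'][2]-yaw+180)%360-180
    return np.round(d,1),round(np.radians(w),3)
E
python3 - <<'E'
from h import *
L=[[0,0],[70,70],[20,20],[55,55],[55,-15]]*2
W=[[.598,.105],[.665,.18],[.618,.13],[.646,.167],[.657,.096],[.6,.104],[.668,.186],[.623,.126],[.648,.166],[.657,.097]]
p,r=fit2d(np.array(L)/1000,W);print('jig',p[:2],np.degrees(p[2]),(r*1000).round(1).tolist())
s=bot.get_state();R=Ro.from_euler('xyz',s['tcp_rot'],degrees=True)
T=np.linalg.inv(vision.camera_model('wrist')['view'])
print('cam in tool',R.inv().apply(T[:3,3]-s['tcp_pos']),(R.inv().as_matrix()@T[:3,:3]).round(2).tolist())
im=cv2.imread('pics/top0.png');cv2.imwrite('pics/crop0.png',np.hstack([cv2.resize(im[155:240,185:275],None,fx=4,fy=4,interpolation=2)[:340],cv2.resize(im[170:255,320:410],None,fx=4,fy=4,interpolation=2)]))
print(go([.53,.09,.25],186),go([.5,-.235,.25],180))
E
```

```text
jig [0.60056763 0.10578016] 5.676673533327005 [[2.6, 0.8], [-1.7, 2.4], [0.5, -2.3], [3.9, -1.0], [-0.2, 0.3], [0.6, 1.8], [-4.7, -3.6], [-4.5, 1.7], [1.9, -0.0], [-0.2, -0.7]]
cam in tool [ 0.07141771  0.00112724 -0.17349631] [[-0.0, -0.96, -0.28], [1.0, -0.0, 0.0], [-0.0, -0.28, 0.96]]
(array([-469.2, -262.6,  -49.3]), np.float64(-0.447)) (array([-549.8, -578.8,  -49.3]), np.float64(-0.342))
```

View pics/crop0.png

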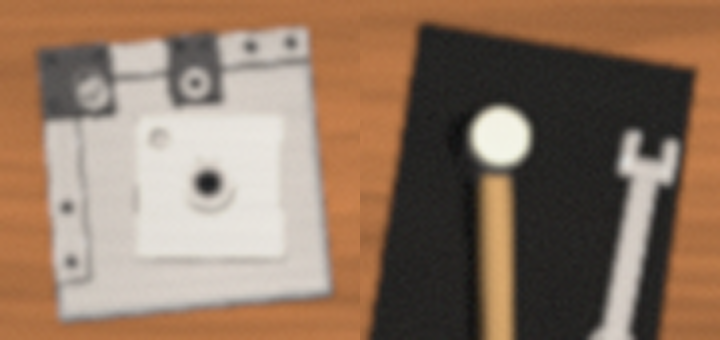

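The close crop confirms the mallet: white round face, wooden handle, on the mat beside the wrench. The cover is turned about 6° relative to the jig, with its hole at the pin corner. I'm moving over the jig for a wrist look.

Request:
{"fn": "arm_command", "kwargs": {"moves": [[-48,-25,-19,-0.05,60],[-97,-49,-19,-0.09,60],[-145,-74,-19,-0.14,60],[-194,-99,-19,-0.18,60],[-242,-123,-19,-0.23,60],[-291,-148,-19,-0.27,60],[-339,-173,-19,-0.32,60],[-388,-197,-19,-0.36,60],[-436,-222,-19,-0.41,60],[-485,-246,-19,-0.447,60]], "newtons": 20}}

```text
clock: 2.6
tcp_pos: [0.5193, 0.132, 0.2198]
tcp_rot: [180.0, 0.0, -173.9]
ft_force: [1.2, 0.3, -0.3]
finger_gap: 0.0601
grasp_force: 0.0
```

Request:
{"fn": "arm_command", "kwargs": {"moves": [[0,0,0,0,60],[0,0,0,0,60]]}}

```text
clock: 2.8
tcp_pos: [0.5185, 0.1332, 0.2193]
tcp_rot: [180.0, -0.0, -174.1]
ft_force: [-0.4, 0.2, -0.8]
finger_gap: 0.06
grasp_force: 0.0
```

```bash
python3 - <<'E'
from h import *
s=bot.get_state();print(s['clock'],s['tcp_pos'],s['tcp_rot'],s['finger_gap'],s['ft_force'])
m=vision.camera_model('wrist');im=vision.capture('wrist');np.savez('w1.npz',**{k:np.array(v) for k,v in m.items()},im=im)
cv2.imwrite('pics/w1.png',im[:,:,::-1])
for q in ('jig','cover','corner','home','pin_bush','drill_bush','pin_top'):
    r=vision.spot_point(q,'wrist'); print(q,[(np.round(d['xyz'],4).tolist(),round(d['confidence'],2)) for d in r[:2]])
E
```

```text
2.8 [0.51845156 0.13317104 0.21929529] [ 1.79992232e+02 -4.22935263e-02 -1.74101653e+02] 0.059969090225277175 [-0.35618027  0.23300634 -0.7974408 ]
jig []
cover [([0.5895, 0.0867, 0.0134], 0.85), ([0.6222, 0.1248, 0.0164], 0.56)]
corner [([0.664, 0.1831, 0.0127], 0.95), ([0.4982, 0.4204, -0.0028], 0.48)]
home [([0.622, 0.1261, 0.0147], 0.65)]
pin_bush [([0.6468, 0.167, 0.0525], 0.74)]
drill_bush [([0.6593, 0.0961, 0.0497], 0.85), ([0.5901, 0.0882, 0.0134], 0.37)]
pin_top [([0.6494, 0.1683, 0.0757], 0.67)]
```

View pics/w1.png

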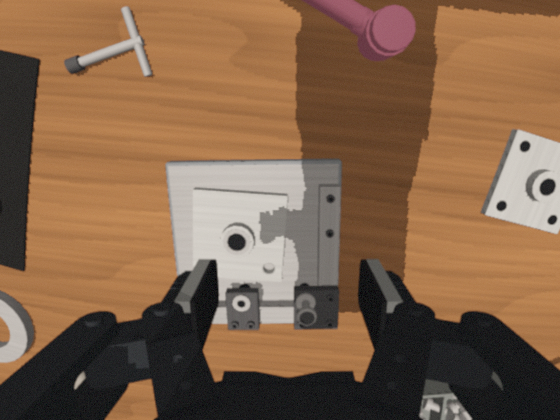

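The wrist view shows the base near corners at (168,161) and (341,160), and the drill bush at (241,303). The cover's near corners are at (194,190) and (287,195), its boss is at (238,238) and its hole at (268,268). The pin is at (306,300).

```bash
python3 - <<'E'
from h import *
w=np.load('w1.npz')
U=lambda u,z:unproj(w,[u],z)[0,:2]
W=[U((168,162),.016),U((341,160),.016),U((241,303),.05)]
L=np.array([[-95,-95],[-95,95],[55,-15]])/1e3
p,r=fit2d(L,W);print('px jig',p[:2],np.degrees(p[2]),(r*1e3).round(1).tolist())
L2=np.r_[L,np.array([[70,70],[20,20],[55,55],[55,-15]])/1e3]
p,r=fit2d(L2,W+[[.664,.1831],[.622,.1261],[.6468,.167],[.6593,.0961]]);print('all jig',p[:2],np.degrees(p[2]),(r*1e3).round(1).tolist())
C=[U((194,190),.028),U((287,195),.028),U((283,282),.028),U((268,268),.028),U((238,238),.042)]
c,r=fit2d(np.array([[-50,-50],[-50,50],[50,50],[35,35],[0,0]])/1e3,C);print('cover',c[:2],np.degrees(c[2]),(r*1e3).round(1).tolist())
R=np.array([[np.cos(p[2]),-np.sin(p[2])],[np.sin(p[2]),np.cos(p[2])]])
print('cover in jig',(c[:2]-p[:2])@R,'home',p[:2]+R@[.02,.02],'pin',p[:2]+R@[.055,.055])
print(go([c[0],c[1],.1],180+np.degrees(c[2])), go([c[0],c[1],.031],180+np.degrees(c[2])))
E
```

```text
px jig [0.60053415 0.10726529] 6.156363800515808 [[-0.2, -3.4], [0.0, 2.4], [0.2, 0.4]]
all jig [0.60122956 0.10609197] 6.05492429111333 [[0.3, -4.4], [0.9, 1.4], [0.8, -0.9], [-0.5, -0.0], [-3.0, 2.0], [3.3, -0.4], [-1.8, 0.9]]
cover [0.58847511 0.0887508 ] 1.9830221860895152 [[-1.1, -1.0], [-0.0, 1.1], [-1.3, -1.2], [-0.2, 1.7], [3.8, -0.4]]
cover in jig [-0.01451247 -0.01589906] home [0.61900835 0.12809003] pin [0.65012123 0.16658663]
(array([-65.4, -53.1, 119.9]), np.float64(0.072)) (array([-65.4, -53.1, 188.9]), np.float64(0.072))
```

Request:
{"fn": "arm_command", "kwargs": {"moves": [[-33,-27,40,0.04,60],[-66,-54,80,0.072,60],[-66,-54,120,0.072,60],[-66,-54,155,0.072,60],[-66,-54,180,0.072,60],[-66,-54,190,0.072,60],[-66,-54,190,0.072,60],[-66,-54,190,0.072,30],[-66,-54,190,0.072,30],[-66,-54,190,0.072,30]], "newtons": 25}}

```text
clock: 4.2
tcp_pos: [0.5901, 0.0873, 0.0309]
tcp_rot: [-180.0, 0.1, -178.1]
ft_force: [0.3, -0.3, 0.7]
finger_gap: 0.0302
grasp_force: 0.0
```

Request:
{"fn": "arm_command", "kwargs": {"moves": [[0,0,0,0,30],[0,0,0,0,30]]}}

```text
clock: 4.4
tcp_pos: [0.5896, 0.0872, 0.03]
tcp_rot: [-180.0, 0.0, -178.1]
ft_force: [0.4, 0.2, 0.3]
finger_gap: 0.03
grasp_force: 0.0
```

```bash
python3 - <<'E'
from h import *
s=bot.get_state();print(s['clock'],s['tcp_pos'],s['tcp_rot'],s['finger_gap'],s['grasp_force'],s['ft_force'])
print(go([.619,.128,s['tcp_pos'][2]],186.0))
im=vision.capture('wrist');cv2.imwrite('pics/w2.png',im[:,:,::-1])
E
```

```text
4.4 [0.5895826  0.08718524 0.03004493] [-1.79997994e+02  3.14282831e-02 -1.78096329e+02] 0.030036234128861826 0.0 [0.40409674 0.15277149 0.33907304]
(array([-30.8,  39.8,   0. ]), np.float64(-0.071))
```

View pics/w2.png

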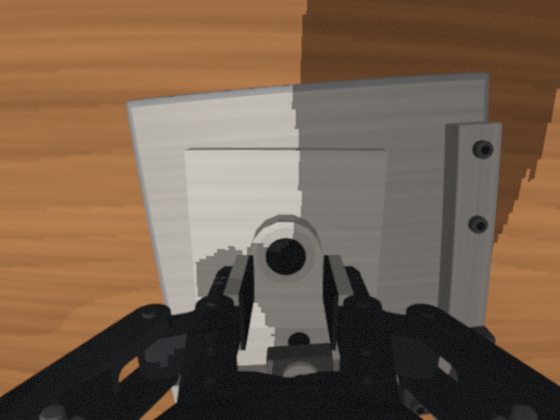

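The fingers closed to 30 mm without touching. The boss shows at (286,255), and the pads at (245,300) and (330,300), so I'm computing where they are relative to each other.

```bash
python3 - <<'E'
from h import *
m=vision.camera_model('wrist');t=bot.get_state()['tcp_pos']
for dz in (0,.01,.02,.04): print(dz,proj(m,t+[0,0,dz]),proj(m,t+[0.011,0.015,dz]),proj(m,t+[-0.011,0.015,dz]))
for z in (.028,.042):print(z,unproj(m,[[286,255],[253,255],[321,255],[288,216],[186,149],[386,149],[286,257]],z)[:,:2].round(4).tolist())
print(unproj(m,[[130,105],[487,73]],.016)[:,:2].tolist())
E
```

```text
0 [[284.99364602 247.85376308]] [[312.56134262 267.88422737]] [[314.83646296 228.82125306]]
0.01 [[284.85345566 255.52911872]] [[313.87414886 276.45085736]] [[316.33443507 235.58778362]]
0.02 [[284.69760439 264.07388581]] [[315.32933337 285.95897271]] [[318.00445129 243.13923277]]
0.04 [[284.32738517 284.4231346 ]] [[318.76730193 308.47555864]] [[321.99213234 261.20418366]]
0.028 [[0.5944, 0.0879], [0.595, 0.0704], [0.5938, 0.1065], [0.5727, 0.0882], [0.5399, 0.037], [0.5367, 0.1352], [0.5955, 0.0879]]
0.042 [[0.5883, 0.0878], [0.5889, 0.0716], [0.5878, 0.1049], [0.5683, 0.0881], [0.5382, 0.041], [0.5352, 0.1313], [0.5894, 0.0878]]
[[0.5193185351103958, 0.005087942547340962], [0.49672552864934494, 0.18757288886530737]]
```

Request:
{"fn": "arm_command", "kwargs": {"moves": [[0,0,0,0,55],[0,0,0,0,55],[0,0,5,0,55],[0,0,9,0,55],[0,0,9,0,55],[0,0,9,0,30],[0,0,9,0,30],[0,0,9,0,30]]}}

```text
clock: 5.25
tcp_pos: [0.5895, 0.0872, 0.0208]
tcp_rot: [-180.0, 0.0, -178.1]
ft_force: [0.4, 0.7, 0.4]
finger_gap: 0.0305
grasp_force: 0.0
```

Request:
{"fn": "arm_command", "kwargs": {"moves": [[0,0,0,0,55],[0,0,0,0,55],[0,0,4,0,55],[0,0,8,0,55],[0,0,8,0,55],[0,0,8,0,30],[0,0,8,0,30],[0,0,8,0,30]]}}

```text
clock: 6.05
tcp_pos: [0.5895, 0.0872, 0.0128]
tcp_rot: [-180.0, 0.0, -178.1]
ft_force: [0.8, 0.5, -0.7]
finger_gap: 0.0301
grasp_force: 0.0
```

```bash
python3 - <<'E'
from h import *
s=bot.get_state();print(s['clock'],s['tcp_pos'],s['finger_gap'],s['grasp_force'],s['ft_force'],s['joint_positions'])
im=vision.capture('wrist');b=vision.capture('side')[140:230,220:340]
cv2.imwrite('pics/w3.png',np.hstack([im[100:400,100:480],cv2.resize(b,(400,300),interpolation=2)])[:,:,::-1])
E
```

```text
6.05 [0.58945368 0.08715096 0.01276395] 0.030096363513668248 0.0 [ 0.78469731  0.46881701 -0.7176292 ] [ 5.79120261e-01  2.84450693e+01 -1.22715005e+01  4.92781867e+01
 -2.05324454e-03 -1.32131897e+00]
```

View pics/w3.png

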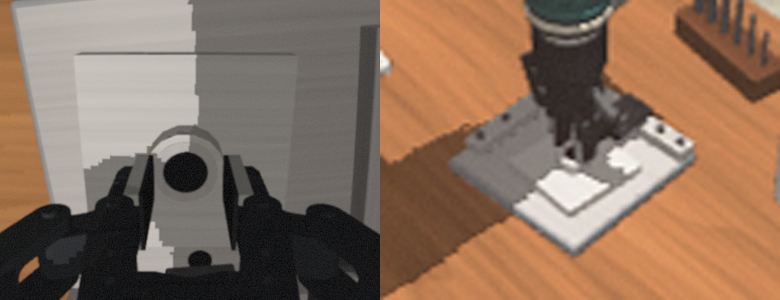

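The pads show at crop (150,160) and (222,160), about 2.4 px/mm, which suggests the tips sit higher than the reported TCP. I'm checking this with both cameras.

```bash
python3 - <<'E'
from h import *
s=bot.get_state();t=s['tcp_pos'];m=vision.camera_model('wrist');n=vision.camera_model('side')
for dz in (0,.02,.037,.05): print('side',dz,proj(n,t+[0,0,dz]))
for dz in (.04,.06,.073,.09): print('body edge',dz,proj(m,t+[-.038,0,dz]),proj(m,t+[-.0425,0,dz]))
# tips: inner near corners, fit gap/dz from pixel pairs in w1-type image (rows 262, cols 215,360 gap 60)
for dz in (0,.02,.037): print('tips',dz,proj(m,t+[-.011,.03,dz])-proj(m,t+[-.011,-.03,dz]),proj(m,t+[-.011,0,dz]))
a=vision.capture('side')[150:210,250:310]; w=vision.capture('wrist')[220:400,190:390]
cv2.imwrite('pics/x.png',np.hstack([cv2.resize(a,(400,400),interpolation=2),cv2.resize(w,(400,400),interpolation=2)])[:,:,::-1])
E
```

```text
side 0 [[277.77020896 191.0880442 ]]
side 0.02 [[277.6409087  187.11771504]]
side 0.037 [[277.52902892 183.68163043]]
side 0.05 [[277.44222228 181.01516857]]
body edge 0.04 [[287.20450062 195.53389525]] [[287.58572    184.07067513]]
body edge 0.06 [[287.14077096 210.04991586]] [[287.58391883 196.84823861]]
body edge 0.073 [[287.08710978 222.31646958]] [[287.58246675 207.68221522]]
body edge 0.09 [[286.99481274 243.51016269]] [[287.58011014 226.48442648]]
tips 0 [[116.64285124   3.59494104]] [[285.58859625 227.93190933]]
tips 0.02 [[130.16650733   3.9625674 ]] [[285.35483585 242.16266198]]
tips 0.037 [[144.34394125   4.33582704]] [[285.10943635 257.14017707]]
```

View pics/x.png

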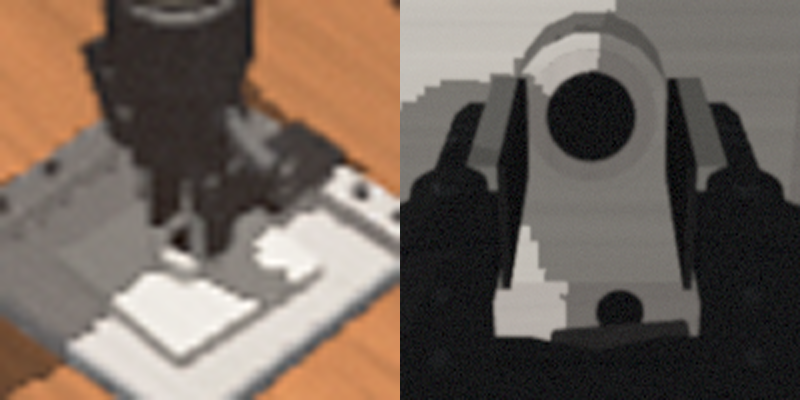

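Request:
{"fn": "arm_command", "kwargs": {"moves": [[0,0,0,0,50],[0,0,0,0,50],[0,0,4,0,50],[0,0,7,0,50],[0,0,7,0,50]]}}

```text
clock: 6.75
tcp_pos: [0.589, 0.0872, 0.0051]
tcp_rot: [180.0, -0.1, -178.1]
ft_force: [0.5, -0.0, 0.5]
finger_gap: 0.0502
grasp_force: 0.0
```

Request:
{"fn": "arm_command", "kwargs": {"moves": [[0,0,0,0,30],[0,0,0,0,30],[0,0,0,0,30]]}}

```text
clock: 7.05
tcp_pos: [0.5894, 0.0872, 0.0058]
tcp_rot: [180.0, 0.0, -178.1]
ft_force: [-0.8, -0.5, 1.7]
finger_gap: 0.0339
grasp_force: 24.8
```

```bash
python3 - <<'E'
from h import *
n=vision.camera_model('side');t=np.array([.1758,.4943,.2002]);im=cv2.imread('pics/side0.png')
P=[proj(n,t+[0,0,d])[0] for d in (0,.0325,.073,.1)];print(np.round(P,1).tolist())
y=np.array([.335,.942,0])
Q=[proj(n,t+y*k*.0427+[0,0,d])[0] for k in(-1,1) for d in (0,.0325)]
x0,y0=60,60;c=cv2.resize(im[y0:y0+100,x0:x0+80],None,fx=6,fy=6,interpolation=2)
for p in P+Q: cv2.circle(c,tuple(int(v) for v in (p-[x0,y0]+.5)*6),3,(0,0,255),-1)
cv2.imwrite('pics/s1.png',c)
E
```

```text
[[106.3, 144.5], [103.3, 136.9], [99.5, 127.2], [96.8, 120.5]]
```

View pics/s1.png

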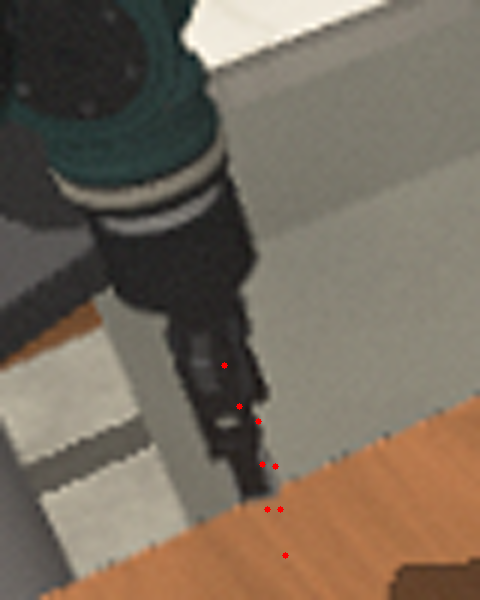

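The marks show the real tips about 30–40 mm above the reported TCP, and a slim housing up to about 105 mm above the tips. I'll square the cover and drag it by the boss to the side rail, stopping short in x so the knuckles stay clear of the pin, then push the last bit in x from outside.

Request:
{"fn": "arm_command", "kwargs": {"moves": [[0,0,0,-0.04,30],[0,0,0,-0.071,30],[-5,8,0,-0.071,30],[-10,18,0,-0.071,30],[-16,28,0,-0.071,30],[-19,33,0,-0.071,30],[-19,33,0,-0.071,30]], "newtons": 25}}

```text
clock: 7.75
tcp_pos: [0.6081, 0.1221, 0.0058]
tcp_rot: [180.0, 0.1, -174.0]
ft_force: [0.5, 2.9, 3.6]
finger_gap: 0.0339
grasp_force: 25.3
```

Request:
{"fn": "arm_command", "kwargs": {"moves": [[0,1,0,0,30],[0,2,0,0,30],[0,3,0,0,30]]}}

```text
clock: 8.05
tcp_pos: [0.607, 0.1234, 0.0058]
tcp_rot: [-180.0, 0.0, -174.1]
ft_force: [0.0, -2.3, 5.1]
finger_gap: 0.0341
grasp_force: 25.3
```

Request:
{"fn": "arm_command", "kwargs": {"moves": [[0,1,0,0,30],[0,2,0,0,30],[0,3,0,0,30],[0,3,0,0,30]]}}

```text
clock: 8.45
tcp_pos: [0.6071, 0.1255, 0.0058]
tcp_rot: [-179.8, 0.0, -174.1]
ft_force: [2.9, -9.3, 4.0]
finger_gap: 0.0341
grasp_force: 25.4
```

Request:
{"fn": "arm_command", "kwargs": {"moves": [[0,1,0,0,30],[0,1,0,0,30],[0,-2,0,0,30],[0,-2,0,0,60],[0,-2,0,0,60],[0,-2,-20,0,60],[20,-2,-40,0,0],[55,-2,-30,0,0],[69,-2,-20,0,0],[69,-2,-10,0,0]]}}

```text
clock: 9.45
tcp_pos: [0.5363, 0.1178, 0.0155]
tcp_rot: [180.0, -0.1, -174.0]
ft_force: [-0.0, 0.4, 0.2]
finger_gap: 0.0015
grasp_force: 0.0
```

```bash
python3 - <<'E'
from h import *
s=bot.get_state();print(s['clock'],s['tcp_pos'],s['tcp_rot'],s['finger_gap'],s['ft_force'])
m=vision.camera_model('wrist');im=vision.capture('wrist');cv2.imwrite('pics/w4.png',im[:,:,::-1])
np.savez('w4.npz',**{k:np.array(v) for k,v in m.items()})
for q in ('cover','home','corner'):print(q,[(np.round(d['xyz'],4).tolist(),round(d['confidence'],2)) for d in vision.spot_point(q,'wrist')[:2]])
E
```

```text
9.45 [0.53629287 0.11780773 0.01546752] [ 1.79981574e+02 -6.03688725e-02 -1.74008882e+02] 0.0015260176998853443 [-0.00237222  0.39271727  0.1732018 ]
cover [([0.6092, 0.127, 0.016], 0.93)]
home []
corner [([0.6081, 0.1278, 0.0169], 0.47)]
```

View pics/w4.png

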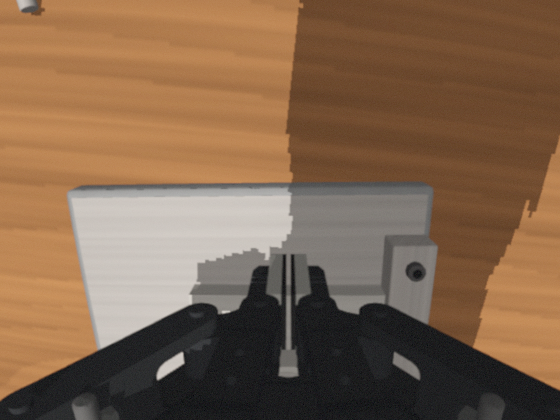

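The cover's edge is parallel to the base and against the side rail at (385,290), and the closed fingers are in front of its near edge. I'm lowering now.

Request:
{"fn": "arm_command", "kwargs": {"moves": [[0,0,12,0,0],[0,0,18,0,0],[0,0,22,0,0],[0,0,22,0,0]]}}

```text
clock: 10.05
tcp_pos: [0.5379, 0.1175, -0.0071]
tcp_rot: [180.0, -0.1, -174.0]
ft_force: [-0.4, -0.3, 0.3]
finger_gap: 0.0001
grasp_force: 0.0
```

Request:
{"fn": "arm_command", "kwargs": {"moves": [[0,0,1,0,0],[0,0,2,0,0],[0,0,3,0,0],[0,0,3,0,0]]}}

```text
clock: 10.45
tcp_pos: [0.5382, 0.1176, -0.0093]
tcp_rot: [-180.0, 0.0, -174.0]
ft_force: [-0.3, 0.5, -0.2]
finger_gap: -0.0001
grasp_force: 0.0
```

Request:
{"fn": "arm_command", "kwargs": {"moves": [[-4,0,0,0,0],[-8,0,0,0,0],[-11,0,0,0,0],[-14,0,0,0,0],[-17,0,0,0,0],[-19,0,0,0,0],[-20,0,0,0,0]]}}

```text
clock: 11.15
tcp_pos: [0.558, 0.1196, -0.0094]
tcp_rot: [-180.0, -0.0, -174.0]
ft_force: [-3.8, -1.4, 2.8]
finger_gap: -0.0
grasp_force: 2.0
```

Request:
{"fn": "arm_command", "kwargs": {"moves": [[-1,0,0,0,0],[-2,0,0,0,0],[-3,0,0,0,0]]}}

```text
clock: 11.45
tcp_pos: [0.5584, 0.1196, -0.0098]
tcp_rot: [-180.0, -0.3, -174.0]
ft_force: [-17.5, -2.7, 8.2]
finger_gap: 0.0003
grasp_force: 8.6
```

Request:
{"fn": "arm_command", "kwargs": {"moves": [[6,0,0,0,0],[15,0,0,0,0],[30,0,-40,0,0],[30,0,-80,0,0],[30,0,-120,0,20],[30,0,-160,0,40],[30,0,-190,0,60],[30,0,-200,0,60],[30,0,-200,0,60]]}}

```text
clock: 12.35
tcp_pos: [0.5318, 0.117, 0.1916]
tcp_rot: [180.0, 0.1, -174.0]
ft_force: [-0.1, -0.0, -0.9]
finger_gap: 0.0599
grasp_force: 0.0
```

```bash
python3 - <<'E'
from h import *
s=bot.get_state();print(s['clock'],s['tcp_pos'],s['tcp_rot'],s['ft_force'])
m=vision.camera_model('wrist');im=vision.capture('wrist')
np.savez('w5.npz',**{k:np.array(v) for k,v in m.items()},im=im)
for q in ('cover','home','corner','pin_bush','drill_bush','pin_top'):print(q,[(np.round(d['xyz'],4).tolist(),round(d['confidence'],2)) for d in vision.spot_point(q,'wrist')[:2]])
vision.capture('top')
for q in ('cover','home','pin_top','drill_bush'):print('top',q,[(np.round(d['xyz'],4).tolist(),round(d['confidence'],2)) for d in vision.spot_point(q,'top')[:2]])
cv2.imwrite('pics/w5.png',cv2.resize(im[140:350,130:410],None,fx=2.8,fy=2.8,interpolation=2)[:,:,::-1])
E
```

```text
12.35 [0.53179619 0.1169598  0.1916109 ] [ 1.79999921e+02  1.43813269e-01 -1.74026215e+02] [-0.09257285 -0.00950615 -0.90756103]
cover [([0.6184, 0.126, 0.0161], 0.61), ([0.6607, 0.0981, 0.0448], 0.44)]
home []
corner [([0.6608, 0.1816, 0.0115], 0.67)]
pin_bush [([0.6484, 0.1636, 0.0487], 0.61)]
drill_bush []
pin_top [([0.6483, 0.1671, 0.0746], 0.69)]
top cover [([0.6175, 0.1219, 0.0188], 0.63)]
top home [([0.6191, 0.1262, 0.0134], 0.62)]
top pin_top []
top drill_bush [([0.6596, 0.0974, 0.0528], 0.71)]
```

View pics/w5.png

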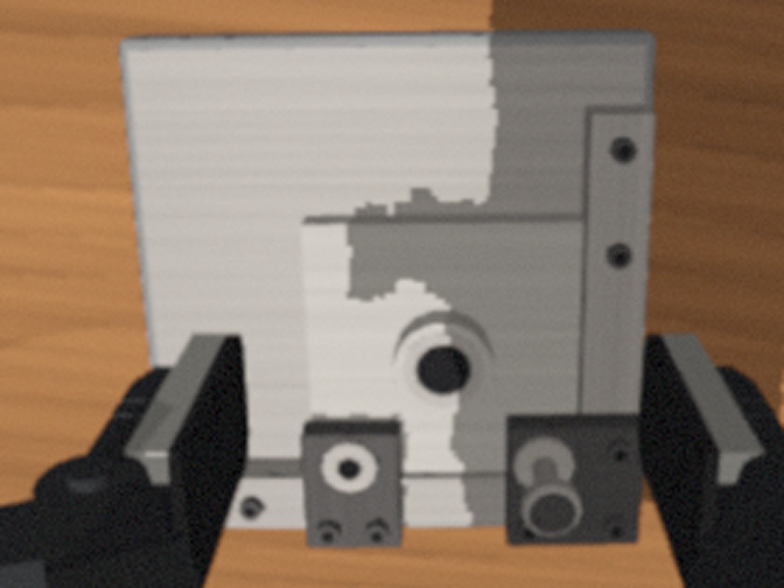

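The cover sits tight on both rails: no gap at (582,300) or (440,475). The pin top is at crop (552,508). Next is the mallet.

Request:
{"fn": "arm_command", "kwargs": {"moves": [[4,-44,0,0.02,60],[8,-88,0,0.04,60],[12,-132,0,0.06,60],[16,-176,0,0.08,60],[20,-220,0,0.104,60],[24,-264,0,0.104,60],[28,-308,0,0.104,60],[32,-350,0,0.104,60],[32,-350,0,0.104,60],[32,-350,0,0.104,60]]}}

```text
clock: 13.95
tcp_pos: [0.5356, -0.2352, 0.1903]
tcp_rot: [180.0, -0.0, 179.9]
ft_force: [-0.3, -0.1, 0.3]
finger_gap: 0.0598
grasp_force: 0.0
```

```bash
python3 - <<'E'
from h import *
w=np.load('w5.npz')
for z in (.076,.080):print('pin px',unproj(w,[[327.1,321.4]],z)[0])
print('drill px',unproj(w,[[254.3,307.1]],.05)[0])
s=bot.get_state();print(s['clock'],s['tcp_pos'],s['tcp_rot'])
m=vision.camera_model('wrist');im=vision.capture('wrist');cv2.imwrite('pics/w6.png',im[:,:,::-1])
for q in ('mallet','mallet_handle','mat'):print(q,[(np.round(d['xyz'],4).tolist(),round(d['confidence'],2)) for d in vision.spot_point(q,'wrist')[:2]])
k=vision.outline_of('mallet','wrist')[0]['mask'];h=cv2.cvtColor(im,cv2.COLOR_RGB2HSV)
wood=k&(h[...,1]>90);vs,us=np.nonzero(wood);P=unproj(m,np.c_[us,vs],.052)[:,:2]
r=cv2.fitLine(P.astype(np.float32),cv2.DIST_HUBER,0,.001,.001).ravel();print('wood line',r,len(P),P.min(0),P.max(0))
wh=k&(h[...,1]<60)&(h[...,2]>120);vs,us=np.nonzero(wh);(c,rad)=cv2.minEnclosingCircle(unproj(m,np.c_[us,vs],.074)[:,:2].astype(np.float32));print('head',c,rad,len(vs))
E
```

```text
pin px [0.64935367 0.16779031 0.076     ]
pin px [0.64674325 0.16700404 0.08      ]
drill px [0.65721801 0.0977604  0.05      ]
13.95 [ 0.53564607 -0.23518074  0.19033237] [ 1.79973099e+02 -2.44882664e-02  1.79915747e+02]
mallet [([0.579, -0.2365, 0.0084], 0.74), ([0.7626, -0.2418, 0.0004], 0.18)]
mallet_handle [([0.4832, -0.2366, 0.0383], 0.61)]
mat [([0.5292, -0.262, 0.0001], 0.73)]
wood line [ 0.99995923  0.00903269  0.47885412 -0.2325537 ] 3579 [ 0.41041739 -0.24266129] [ 0.55605415 -0.22168017]
head (0.5722503066062927, -0.23080341517925262) 0.02386215142905712 1447
```

Request:
{"fn": "arm_command", "kwargs": {"moves": [[0,1.5,45,0,60],[0,1.5,90,0,60],[0,1.5,130,0,60],[0,1.5,160,0,60],[0,1.5,175,0,60],[0,1.5,182,0,60]]}}

```text
clock: 14.8
tcp_pos: [0.5353, -0.2319, 0.0074]
tcp_rot: [179.9, -0.1, -179.9]
ft_force: [-0.1, -0.3, 0.2]
finger_gap: 0.0599
grasp_force: 0.0
```

Request:
{"fn": "arm_command", "kwargs": {"moves": [[0,0,5,0,60],[0,0,10,0,60],[0,0,15,0,60],[0,0,18,0,60]]}}

```text
clock: 15.2
tcp_pos: [0.5361, -0.2331, -0.0093]
tcp_rot: [-180.0, 0.0, -180.0]
ft_force: [0.9, -0.2, 0.2]
finger_gap: 0.0602
grasp_force: 0.0
```

Request:
{"fn": "arm_command", "kwargs": {"moves": [[0,0,0,0,30],[0,0,0,0,10],[0,0,0,0,5],[0,0,0,0,5],[0,0,0,0,5]], "newtons": 120}}

```text
clock: 15.7
tcp_pos: [0.536, -0.2333, -0.0088]
tcp_rot: [-180.0, 0.0, -180.0]
ft_force: [-2.3, -0.3, 5.7]
finger_gap: 0.018
grasp_force: 117.0
```

Request:
{"fn": "arm_command", "kwargs": {"moves": [[0,0,-10,0,5],[0,0,-40,0,5],[0,0,-75,0,5],[0,0,-100,0,5],[0,0,-109,0,5],[0,0,-109,0,5]]}}

```text
clock: 16.3
tcp_pos: [0.5362, -0.2333, 0.1005]
tcp_rot: [-180.0, 0.1, -180.0]
ft_force: [0.1, 1.1, -5.0]
finger_gap: 0.0185
grasp_force: 118.0
```

Request:
{"fn": "arm_command", "kwargs": {"moves": [[-5,35,0,0,5],[-12,75,0,0,5],[-20,115,0,0,5],[-28,155,0,0,5],[-36,195,0,0,5],[-44,235,0,0,5],[-52,275,0,0,5],[-60,315,0,0,5],[-66,350,0,0,5],[-71,380,0,0,5]]}}

```text
clock: 17.3
tcp_pos: [0.6059, 0.1489, 0.0976]
tcp_rot: [-180.0, -0.2, -179.9]
ft_force: [0.6, -0.4, -3.5]
finger_gap: 0.0181
grasp_force: 118.4
```

Request:
{"fn": "arm_command", "kwargs": {"moves": [[0,15,0,0,5],[0,20,0,0,5],[0,20,0,0,5],[0,20,0,0,5]]}}

```text
clock: 17.7
tcp_pos: [0.6065, 0.1658, 0.0993]
tcp_rot: [-180.0, -0.0, 180.0]
ft_force: [0.5, 0.7, -4.9]
finger_gap: 0.0181
grasp_force: 118.5
```

```bash
python3 - <<'E'
from h import *
s=bot.get_state();print(s['clock'],s['tcp_pos'],s['tcp_rot'],s['ft_force'],s['ft_torque'],s['grasp_force'])
for c in ('top','side','wrist'):
    vision.capture(c)
    for q in ('mallet','mallet_handle','pin_top','pin_bush','cover'):print(c,q,[(np.round(d['xyz'],4).tolist(),round(d['confidence'],2)) for d in vision.spot_point(q,c)[:2]])
E
```

```text
17.7 [0.60653399 0.16584922 0.09927252] [-1.79975035e+02 -4.33802746e-02  1.79960370e+02] [ 0.45215877  0.71184755 -4.91945705] [-0.02742174  0.16182398  0.01380751] 118.50470066070557
top mallet [([0.2892, -0.4629, -0.0019], 0.91)]
top mallet_handle [([0.2363, -0.3923, 0.0362], 0.74), ([0.3381, 0.1236, 0.0352], 0.51)]
top pin_top []
top pin_bush [([0.6496, 0.1664, 0.049], 0.58)]
top cover [([0.6153, 0.1213, 0.0161], 0.91)]
side mallet [([0.3713, 0.2072, 0.002], 0.88), ([0.2875, -0.4647, 0.0059], 0.73)]
side mallet_handle [([0.3346, 0.1212, 0.0324], 0.94), ([0.5551, 0.1633, 0.1508], 0.61)]
side pin_top []
side pin_bush [([0.6513, 0.166, 0.0517], 0.82)]
side cover [([0.6208, 0.1232, 0.0158], 0.65)]
wrist mallet [([0.6498, 0.1657, 0.1144], 0.67)]
wrist mallet_handle []
wrist pin_top []
wrist pin_bush []
wrist cover [([0.6225, 0.1261, 0.0127], 0.7)]
```

Request:
{"fn": "arm_command", "kwargs": {"moves": [[0,1,12,0,5],[0,1,27,0,5],[0,1,42,0,5],[0,1,25,0,5],[0,1,20,0,5]]}}

```text
clock: 19.1
tcp_pos: [0.6069, 0.1681, 0.0798]
tcp_rot: [180.0, 0.0, -180.0]
ft_force: [0.5, -0.5, -4.3]
finger_gap: 0.0183
grasp_force: 120.0
```

```bash
python3 - <<'E'
from h import *
s=bot.get_state();print(s['clock'],s['tcp_pos'],s['tcp_rot'],s['ft_force'],s['ft_torque'],s['grasp_force'])
for c in ('wrist','side'):
  vision.capture(c)
  for q in ('mallet','pin_top','cover','mallet_handle'):print(q,[(np.round(d['xyz'],4).tolist(),round(d['confidence'],2)) for d in vision.spot_point(q,c)[:2]])
E
```

```text
19.1 [0.60694721 0.168058   0.07977195] [ 1.79998337e+02  1.59935370e-02 -1.79984208e+02] [ 0.53076726 -0.52668408 -4.2650439 ] [ 0.00041533  0.11443727 -0.01128212] 119.95908737182617
mallet [([0.6497, 0.1657, 0.093], 0.79)]
pin_top []
cover [([0.622, 0.1272, 0.0156], 0.86)]
mallet_handle [([0.5529, 0.1659, 0.1288], 0.83)]
mallet [([0.3747, 0.205, -0.0009], 0.89), ([0.6512, 0.1669, 0.0927], 0.66)]
pin_top [([0.5991, 0.1066, -0.0006], 0.47)]
cover [([0.6148, 0.1244, 0.0176], 0.9)]
mallet_handle [([0.2338, -0.3932, 0.0348], 0.89), ([0.5541, 0.1699, 0.127], 0.66)]
```

Request:
{"fn": "arm_command", "kwargs": {"moves": [[0,-1,8,0,5],[0,-1,20,0,5],[0,-1,32,0,5]]}}

```text
clock: 19.9
tcp_pos: [0.6068, 0.1669, 0.0469]
tcp_rot: [-180.0, 0.0, -180.0]
ft_force: [-3.5, 0.1, 8.1]
finger_gap: 0.0178
grasp_force: 121.5
```

Request:
{"fn": "arm_command", "kwargs": {"moves": [[0,0,-12,0,5],[0,0,-20,0,5],[0,0,-20,0,5]]}}

```text
clock: 20.2
tcp_pos: [0.6079, 0.1671, 0.0695]
tcp_rot: [180.0, 0.2, -180.0]
ft_force: [0.1, -0.1, -4.7]
finger_gap: 0.0181
grasp_force: 119.7
```

Request:
{"fn": "arm_command", "kwargs": {"moves": [[0,0,8,0,5],[0,0,18,0,5],[0,0,28,0,5]]}}

```text
clock: 20.5
tcp_pos: [0.607, 0.1671, 0.0397]
tcp_rot: [180.0, 0.1, -180.0]
ft_force: [0.4, 1.1, 32.2]
finger_gap: 0.0179
grasp_force: 129.3
```

Request:
{"fn": "arm_command", "kwargs": {"moves": [[0,0,-10,0,5],[0,0,-16,0,5],[0,0,-16,0,5],[0,0,-8,0,5],[0,0,3,0,5]]}}

```text
clock: 21.0
tcp_pos: [0.6069, 0.167, 0.0365]
tcp_rot: [180.0, 0.0, -180.0]
ft_force: [-14.7, -0.7, 29.2]
finger_gap: 0.0182
grasp_force: 130.9
```

Request:
{"fn": "arm_command", "kwargs": {"moves": [[0,0,-20,0,5],[0,0,-50,0,5],[10,-40,-70,0,5],[30,-80,-70,0,5],[30,-120,-70,0,5],[30,-120,-70,0,5]]}}

```text
clock: 21.6
tcp_pos: [0.5762, 0.0431, 0.1058]
tcp_rot: [-179.9, -0.1, 179.8]
ft_force: [0.4, 1.2, -3.9]
finger_gap: 0.0187
grasp_force: 130.1
```

```bash
python3 - <<'E'
from h import *
s=bot.get_state();print(s['clock'],s['tcp_pos'],s['tcp_rot'],s['ft_force'],s['ft_torque'],s['grasp_force'])
for c in ('wrist','side','top'):
  im=vision.capture(c);cv2.imwrite(f'pics/z_{c}.png',im[:,:,::-1])
  for q in ('mallet','mallet_handle','pin_top','pin','pin_bush','cover'):print(c,q,[(np.round(d['xyz'],4).tolist(),round(d['confidence'],2)) for d in vision.spot_point(q,c)[:2]])
E
```

```text
21.6 [0.57617649 0.04307419 0.10577928] [-1.79935138e+02 -5.10543905e-02  1.79793901e+02] [ 0.38374723  1.17237381 -3.854583  ] [0.02767826 0.08468168 0.03392218] 130.0687837600708
wrist mallet [([0.6243, 0.0426, 0.1338], 0.92)]
wrist mallet_handle [([0.5235, 0.0388, 0.1453], 0.93)]
wrist pin_top [([0.6511, 0.1675, 0.0578], 0.53)]
wrist pin []
wrist pin_bush [([0.6479, 0.1663, 0.052], 0.69)]
wrist cover [([0.6201, 0.1298, 0.014], 0.6)]
side mallet [([0.286, -0.469, 0.0042], 0.78), ([0.6261, 0.0476, 0.1327], 0.57)]
side mallet_handle [([0.5251, 0.0465, 0.1456], 0.66), ([0.2332, -0.3925, 0.0366], 0.66)]
side pin_top [([0.6163, 0.1286, 0.0103], 0.23)]
side pin []
side pin_bush [([0.6488, 0.1708, 0.0541], 0.6), ([0.523, 0.0479, 0.1496], 0.49)]
side cover [([0.617, 0.1238, 0.0193], 0.62)]
top mallet [([0.2905, -0.4614, 0.0003], 0.6)]
top mallet_handle [([0.2344, -0.3906, 0.035], 0.87), ([0.4959, 0.4174, 0.0027], 0.52)]
top pin_top [([0.7606, -0.2461, 0.0017], 0.5)]
top pin [([0.7594, -0.2459, 0.0007], 0.56)]
top pin_bush [([0.5301, -0.2678, -0.002], 0.65), ([0.7587, -0.2464, 0.0017], 0.61)]
top cover []
```

The pin top reads 0.058, which is home, and the static 37 N press agrees. The mallet turned about 13° head-up in the fingers during the last blow. I'll carry it back and let the tail touch the mat first so it levels, then release.

Request:
{"fn": "arm_command", "kwargs": {"moves": [[4,-35,0,0,5],[10,-75,0,0,5],[16,-115,0,0,5],[22,-155,0,0,5],[28,-195,0,0,5],[34,-235,0,0,5],[38,-265,0,0,5],[42,-277,0,0,5],[42,-277,0,0,5]]}}

```text
clock: 23.55
tcp_pos: [0.5344, -0.2314, 0.1066]
tcp_rot: [-180.0, -0.0, 179.9]
ft_force: [-0.2, 1.2, -4.0]
finger_gap: 0.0185
grasp_force: 130.2
```

Request:
{"fn": "arm_command", "kwargs": {"moves": [[0,0,30,0,5],[0,0,60,0,5],[0,0,85,0,5],[0,0,95,0,5],[0,0,100,0,5],[0,0,100,0,5]]}}

```text
clock: 24.15
tcp_pos: [0.5352, -0.2297, 0.007]
tcp_rot: [-180.0, 0.0, -180.0]
ft_force: [-0.2, 0.8, -3.6]
finger_gap: 0.018
grasp_force: 130.1
```

Now slow, with a looser grip, to feel the contact.

Request:
{"fn": "arm_command", "kwargs": {"moves": [[0,0,3,0,5],[0,0,6,0,5],[0,0,9,0,5],[0,0,11,0,5],[0,0,11,0,5]], "newtons": 50}}

```text
clock: 24.65
tcp_pos: [0.5353, -0.2303, -0.004]
tcp_rot: [-180.0, 0.1, -180.0]
ft_force: [1.7, 1.5, 2.5]
finger_gap: 0.018
grasp_force: 131.2
```

```bash
cat > look.py <<'E'
from h import *
s=bot.get_state();print(s['clock'],s['tcp_pos'],s['ft_force'],s['ft_torque'],s['grasp_force'])
for c in ('wrist','side','top'):
  vision.capture(c)
  a=[d['xyz'] for d in vision.spot_point('mallet',c) if abs(d['xyz'][0]-.58)<.06 and abs(d['xyz'][1]+.23)<.06]
  b=[d['xyz'] for d in vision.spot_point('mallet_handle',c) if abs(d['xyz'][0]-.48)<.06 and abs(d['xyz'][1]+.23)<.06]
  print(c,np.round(a,4).tolist(),np.round(b,4).tolist())
  if a and b: d=np.array(b[0])-a[0];print('tilt',159.8-np.degrees(np.arctan2(d[2],d[0])))
E
python3 look.py
```

```text
24.65 [ 0.53532819 -0.23027054 -0.00402898] [1.7149076  1.47654764 2.52412887] [ 0.19529673  0.47553786 -0.04331288] 131.17798805236816
wrist [[0.5855, -0.2299, 0.0244]] []
side [[0.5863, -0.2282, 0.0223]] [[0.4865, -0.2312, 0.0351]]
tilt -12.891343960978418
top [] []
```

Request:
{"fn": "arm_command", "kwargs": {"moves": [[0,0,2,0,5],[0,0,4,0,5],[0,0,6,0,5],[0,0,8,0,5],[0,0,8,0,5]]}}

```text
clock: 25.6
tcp_pos: [0.5349, -0.2302, -0.0126]
tcp_rot: [-180.0, -0.0, -180.0]
ft_force: [4.8, -0.4, 1.5]
finger_gap: 0.018
grasp_force: 129.9
```

```bash
python3 look.py
```

```text
25.6 [ 0.53492779 -0.23016167 -0.01255958] [ 4.7792884  -0.4098379   1.49567899] [-0.16502725 -0.00645962  0.14987229] 129.89311695098877
wrist [[0.5796, -0.2276, 0.0094]] [[0.4813, -0.2337, 0.0294]]
tilt -8.699642371461408
side [[0.5831, -0.2295, 0.0114]] [[0.4812, -0.2304, 0.0323]]
tilt -8.609208111296368
top [] []
```

Request:
{"fn": "arm_command", "kwargs": {"moves": [[0,0,0,0,19],[0,0,0,0,21],[0,0,0,0,24],[0,0,0,0,30],[0,0,0,0,40],[0,0,0,0,50],[0,0,0,0,55]], "newtons": 20}}

```text
clock: 26.75
tcp_pos: [0.5349, -0.2301, -0.0123]
tcp_rot: [-180.0, 0.0, -180.0]
ft_force: [-0.3, 0.2, 0.3]
finger_gap: 0.0547
grasp_force: 0.0
```

```bash
python3 look.py
```

```text
26.75 [ 0.53489523 -0.23008659 -0.01228665] [-0.32609093  0.18393315  0.27192459] [-0.02446901  0.00131666  0.0586033 ] 0.0
wrist [[0.5789, -0.229, 0.0056]] [[0.4831, -0.2292, 0.0368]]
tilt -2.1606842955305865
side [[0.5819, -0.231, 0.0056]] [[0.4819, -0.2291, 0.038]]
tilt -2.24767569063971
top [] []
```

Request:
{"fn": "arm_command", "kwargs": {"moves": [[0,0,-15,0,60],[0,0,-40,0,60],[0,0,-80,0,60],[0,0,-120,0,60],[0,0,-160,0,60],[0,0,-200,0,60],[0,0,-230,0,60]]}}

```text
clock: 27.9
tcp_pos: [0.535, -0.2301, 0.2203]
tcp_rot: [-179.9, 0.1, -180.0]
ft_force: [0.5, -0.5, -0.5]
finger_gap: 0.0603
grasp_force: 0.0
```

Request:
{"fn": "arm_command", "kwargs": {"moves": [[0,45,0,0,60],[0,90,0,0,60],[5,135,0,0,60],[10,180,0,0,60],[15,225,0,0,60],[20,265,0,0,60],[20,290,0,0,60],[20,300,0,0,60],[20,300,0,0,60]]}}

```text
clock: 28.8
tcp_pos: [0.5148, 0.0707, 0.2177]
tcp_rot: [-180.0, 0.0, -179.9]
ft_force: [0.5, -0.8, -0.7]
finger_gap: 0.0598
grasp_force: 0.0
```

```bash
python3 look.py; python3 - <<'E'
from h import *
ob={}
for c in ('wrist','side','top'):
  m=vision.camera_model(c);im=vision.capture(c);cv2.imwrite(f'pics/f_{c}.png',im[:,:,::-1]);np.savez(f'f_{c}.npz',**{k:np.array(v) for k,v in m.items()})
  for q in ('pin_top','cover','home','wrench','mat','mallet'):print(c,q,[(np.round(d['xyz'],4).tolist(),round(d['confidence'],2)) for d in vision.spot_point(q,c)[:2]])
E
```

```text
28.8 [0.51479256 0.07066513 0.21768671] [ 0.5070634  -0.79441731 -0.69066559] [-0.0045618  -0.05344155  0.0441572 ] 0.0
wrist [[0.5801, -0.2308, 0.0062]] [[0.4856, -0.2352, 0.0369]]
tilt -2.202693432161766
side [[0.5823, -0.229, 0.0091]] [[0.4861, -0.2264, 0.04]]
tilt -2.392679368695809
top [[0.5791, -0.2274, 0.0054]] [[0.4866, -0.2321, 0.0398]]
tilt 0.1997596810988682
wrist pin_top []
wrist cover [([0.6171, 0.1255, 0.0113], 0.8)]
wrist home []
wrist wrench []
wrist mat []
wrist mallet [([0.5812, -0.229, 0.0047], 0.83), ([0.373, 0.2084, -0.002], 0.77)]
side pin_top [([0.3991, -0.0331, -0.0028], 0.66)]
side cover [([0.6198, 0.1241, 0.0173], 0.75)]
side home [([0.6181, 0.1302, 0.0116], 0.85)]
side wrench [([0.5099, -0.3319, 0.0046], 0.78)]
side mat [([0.5333, -0.2649, -0.0003], 0.85), ([0.6154, 0.1267, 0.0193], 0.72)]
side mallet [([0.3728, 0.2067, 0.001], 0.87), ([0.5849, -0.233, 0.0015], 0.55)]
top pin_top []
top cover []
top home []
top wrench [([0.5079, -0.334, 0.0032], 0.69)]
top mat [([0.5294, -0.2652, 0.0006], 0.7)]
top mallet [([0.2882, -0.4654, -0.0031], 0.89), ([0.5774, -0.2288, 0.0053], 0.6)]
```

```bash
python3 -c "
from rig import bot
print(bot.job_done())"
```

```text
the job is handed in; nothing more can be done
None
```

I handed the job in at about 29 s of the 72 s allowed. By camera and force readings, the cover is home on both rails, the pin is down on its bush, and the mallet stands upright on the mat; `job_done` gave no verdict.

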